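# Sort the stray bead and clothespin in the mudroom

### The job

Two small wooden strays lie on the table: put the loose clothespin into the open wooden box that already holds clothespins, and put the barrel-shaped bead into the wide, empty compartment of the green bead organizer. Both should end up resting inside, let go and still.

Things in the scene. Friction and masses are not known exactly. Their poses are not given: they have to be found in the camera images.
- clothespin: The loose pale wooden spring clothespin lying on its side on the bare table: 80 long (its x axis) by 14 wide (its y axis) by 12 mm high, two parallel prongs with a small steel spring; rigid, 8 to 17 g. Origin: centre of its underside. Grip it at its middle across the 14 mm. Other clothespins stand in a white mug or lie in the wooden box; a scrub brush (85 x 34 x 28 mm) lies nearby.
- bead: The loose pale wooden barrel bead standing upright on the bare table: 32 mm in diameter at its middle, 25 mm at both ends, 34 mm high, 14 to 28 g, with a dark hole in its top. Origin: centre of its underside, z up. Not to be confused with a thread spool nearby (48 mm high, narrow waist between two 36 mm flanges).
- bead_bay (a point): Centre of the floor of the wide, empty compartment of the green plastic bead organizer, fixed to the table; the floor is 4 mm above the table. The compartment is 122 mm inside along this point's x and 124 mm along its y (z up); its outer walls are 4 mm thick and 38 mm above the table, its dividing wall (on its -y side) 32 mm. Beyond the divider is a narrow compartment with small round beads. The open flip-top lid slopes down to the table on the +x side, below the rim.
- pin_box_floor (a point): Centre of the inner floor of the open wooden clothespin box, fixed to the table; the floor is 7 mm above the table. Inside it measures 126 mm along this point's x and 176 mm along its y (z up); walls 7 mm thick, 45 mm above the table. Two fixed clothespins (12 mm high) lie along its -x wall, 38 to 63 mm from this point towards -x; the rest is empty.
Things that resemble listed ones, but are neither listed nor needed, are in the scene too. Leave any orange look-alike of the bead alone. There is more than one size of the clothespin; the job needs the smaller.

How it is judged:
By the outcome, as a careful person would: the job done as asked, in the order asked, and still so for the second after the job is handed in, with the robot touching nothing.
It also fails if it takes over 61 s, if anything falls off the work surface, if the arm or the gripper's body presses on something with over 40 N, if the wrist force passes 120 N, or if a joint passes its speed limit or range.

### The arm

A 6-joint arm with a two-finger parallel gripper is mounted at the origin on the work surface. World frame = base frame: x ahead of the robot, y to its left, z up, the work surface at z = 0. Lengths are in mm, angles in rad, forces in N, time in s.
With the tool pointing down it reaches from about 275 to 1000 mm from the base axis. Payload 8.4 kg.
Tool frame: the origin (TCP) lies at the very end of the fingers, on their centre line; the grasp point (between the pads) lies 19 mm behind it (r.pinch_z is the distance from the TCP to the grasp point, in mm); z points along the fingers, y is the line along which they close (so a half turn about z gives the same grasp; the last joint's range is limited). The gripper opens to 85 mm and grips with 20 to 120 N. Pads are 22 mm wide; open, the fingers measure 114 mm over their backs; the gripper's body (76 mm by 85 mm) begins 54 mm behind the grasp point. The pads swing forward as they close: fully open they stand 13 mm farther back than shut.
Start: joints at [-1.306, 0.353, 1.633, -0, 1.155, -0.002], TCP at [164.777, -602.89, 231.281] pointing down, gripper open.
Joint ranges: [-2.63, 2.63], [-0.92, 2.1], [0.06, 2.66], [-1.3, 4.44], [0, 2.69], [-3.02, 3.02]. Speed limits (rad/s): [2.22, 2.22, 2.79, 3.14, 3.14, 3.14].

### API

Orientations are given as [roll, pitch, yaw] about the fixed x, y, z axes, in that order (R = Rz(yaw) Ry(pitch) Rx(roll)).
In Python, from rig import r gives the robot as it stands.
- The arm moves only by the tool carry_out, never from a script. Its argument "series" is a list of rows, each a list of 7 numbers: the turn, a rotation vector about the tool's x, y, z as a fraction of full scale, then the shift along the tool's x, y, z as a fraction of full scale, then the gripper command: -1 is fully open, 1 is shut, values between are in proportion. A call has 1 to 8 rows; each row is the pose to reach, as a shift and turn from the pose commanded when the call began, along the tool's axes at that moment, turning the shorter way round; what a row does not reach only later rows make up. Full scale, the value 1, is 0.25 m for a shift and pi rad for a turn. A row lasts 1/8 s, in which the tool goes at most 62.5 mm and 10.7 degrees, less where a joint would pass 70% of its speed; a pose out of reach is approached as far as the arm can. A call with a number of a shift or a turn outside -1 to 1 is refused whole. A call with a gripper value outside its range is refused whole. The fingers move at their own pace and stop on an object; "force" is the grip in N (left out, the last holds). Time passes only in rows, so rows that repeat a pose let the fingers close. It gives the time, the measured TCP pose, the force, the opening and the grip force at its end, in the units of the state.
- r.sense(): the state, without advancing time (a new reading comes with each control period).
- r.grab_frame(name): name is "scene" or "top"; returns the picture (400x640x3 uint8, red, green, blue); there is no depth.
- r.get_calibration(name): a dict with "K" (3x3 intrinsics, pixels), "distortion" ([k1, k2, p1, p2, k3] as OpenCV has them; the pictures are not rectified), "pose" (4x4, takes a point from camera to world coordinates). Camera axes: x right, y up, looking along -z (the intrinsics and any distortion apply to the point x, -y, -z); pixel columns grow to the right and rows downward; lengths in mm; the calibration is good to about 2 mm. A picture is of the moment at which its call begins. get_calibration takes no time and is no camera call.
- r.sign_off(): hands the job in; it is judged then, once.
Trained networks look in the newest picture that a camera, given by its name, has taken for a name from the list of things; names that differ only in an ending like _2 or _b are one class to them, and where a whole thing is asked for, a point or a joint stands for the part that bears it (a point fixed in the world has none). Each returns a list of dicts, best first, with "score" (0 to 1); they miss things now and then, are a little off and sometimes report something else, mostly with a low value. They report only what shows in the picture. A call takes as long as a camera call. They do not tell look-alikes from the thing itself.
- r.silhouettes(camera, label): "region" (400x640 bool, what is visible of it) and "position" ([row, column] in pixels, amid what is visible of it).
The state is a dict: "clock": time; "qpos": joint angles; "qvel": joint speeds; "joint_efforts": joint torques, N m; "eef_pos": TCP position; "tcp_rot": TCP orientation; "contact_force": force on the tool from outside, world axes, zero at the start; "wrist_torque": the same for the moment, N m; "opening": opening from 0.0 (shut) to 1.0 (fully open); "grasp_force": force on a finger pad.
Only numpy, scipy, OpenCV 4.12 (cv2) and the standard library are available. Lean on these libraries where they do the work, as an engineer would, in place of code of your own. Each camera call takes 0.05 s, during which the arm holds its last target. There are 200 camera calls.

## Working session

There is one attempt and no reset: what is moved stays moved. The work goes in short steps, Python scripts to look and compute and a tool call to move; the robot and the scene stay as the last step left them, time stands still between calls to the robot, and variables do not carry over. Pictures are saved under pics/ and viewed, at most 10 in all, crops included, and the job is handed in when it is done.

Besides the shell and the picture viewer there is one more tool, called after "Call:" as name(argument=value, ...) on one line, values as JSON. carry_out: Moves the arm, as the interface text tells. Its arguments: {"type":"object","properties":{"series":{"type":"array"},"force":{"type":"number"}},"required":["series"]}

```bash
mkdir -p pics; ls
cat > h.py <<'E'
import numpy as np, cv2
from rig import r
def ray(cam,px):
    c=r.get_calibration(cam);K=np.array(c["K"],float);d=np.array(c["distortion"],float);T=np.array(c["pose"],float)
    u=cv2.undistortPoints(np.array([[[px[1],px[0]]]],float),K,d)[0,0]
    v=T[:3,:3]@np.array([u[0],-u[1],-1]);return T[:3,3],v/np.linalg.norm(v)
def atz(cam,px,z):
    o,v=ray(cam,px);return o+v*(z-o[2])/v[2]
def proj(cam,P):
    c=r.get_calibration(cam);K=np.array(c["K"],float);d=np.array(c["distortion"],float);T=np.array(c["pose"],float)
    p=(np.atleast_2d(P)-T[:3,3])@T[:3,:3];p=p*[1,-1,-1]
    return cv2.projectPoints(p,np.zeros(3),np.zeros(3),K,d)[0][:,0,::-1]
def tri(a,b):
    (o1,v1),(o2,v2)=a,b
    s=np.linalg.lstsq(np.c_[v1,-v2],o2-o1,rcond=None)[0]
    p,q=o1+s[0]*v1,o2+s[1]*v2;return (p+q)/2,np.linalg.norm(p-q)
E
python3 - <<'E'
from h import *
np.set_printoptions(precision=1,suppress=True)
for c in("scene","top"):
    im=r.grab_frame(c);cv2.imwrite(f"pics/{c}0.png",im[:,:,::-1])
    k=r.get_calibration(c);print(c,np.array(k["pose"])[:3],k["K"][0][0])
    for l in("clothespin","bead","bead_bay","pin_box_floor"):
        for s in r.silhouettes(c,l)[:5]:
            print(l,round(s["score"],2),np.round(s["position"]),s["region"].sum(),atz(c,s["position"],0))
print(r.sense())
E
```

```text
pics
scene [[ -0.8  -0.5   0.4 887.4]
 [  0.6  -0.6   0.5 501.2]
 [ -0.    0.6   0.8 793.1]] 441.20444177490515
clothespin 0.93 [317. 314.] 711 [709.  206.2   0. ]
clothespin 0.77 [258. 309.] 289 [644.1  94.7  -0. ]
bead 0.6 [187. 419.] 195 [330.2  90.    0. ]
bead 0.53 [207. 394.] 211 [413.5  99.1   0. ]
bead_bay 0.69 [124. 241.] 5473 [ 558.5 -349.2    0. ]
pin_box_floor 0.58 [317. 456.] 9349 [493.9 361.3   0. ]
top [[ -0.    1.   -0.2 393. ]
 [ -1.   -0.    0.   12.4]
 [  0.    0.2   1.  958. ]] 401.37102530214656
clothespin 0.71 [158. 276.] 188 [642.4 103.6   0. ]
clothespin 0.59 [130. 233.] 385 [716.5 211.1   0. ]
bead 0.5 [186. 456.] 7676 [ 563.9 -336.8    0. ]
bead_bay 0.82 [186. 457.] 7618 [ 564.1 -339.1    0. ]
pin_box_floor 0.96 [219. 166.] 5238 [497.2 372.7   0. ]
{'clock': 0.5, 'qpos': array([-1.3,  0.4,  1.6, -0. ,  1.2, -0. ]), 'qvel': array([ 0., -0.,  0.,  0.,  0.,  0.]), 'joint_efforts': array([  0. , -60.5, -34.2,  -0. ,   0. ,  -0. ]), 'eef_pos': array([ 164.8, -602.9,  231.3]), 'tcp_rot': array([-3.1,  0. ,  0.3]), 'contact_force': array([-0.5, -0.1,  0.3]), 'wrist_torque': array([0.1, 0. , 0. ]), 'grasp_force': 0.0, 'opening': 0.996293626182372}
```

View pics/scene0.png

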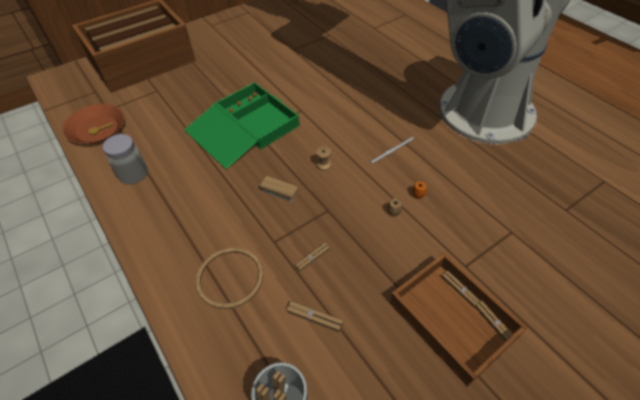

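View pics/top0.png

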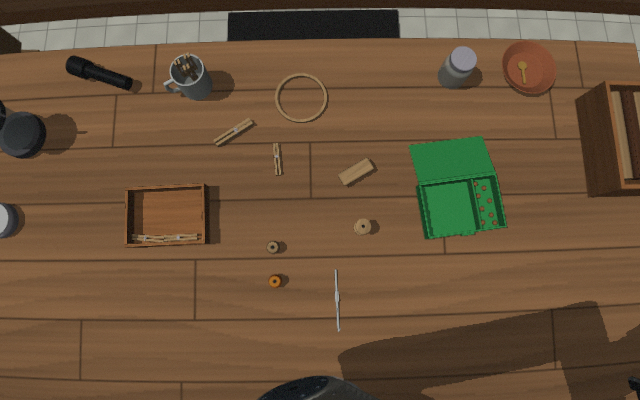

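The scene view shows the small pin at (258,309), the pale bead at (207,394), the orange bead at (189,419), the organizer at (115,270) and the box at (317,456). In the top view the small pin is at (158,276), the pale bead at (247,272), the wide bay at about (208,450) and the box at (215,166), with its own pins on the robot side. The bay detections include the lid, so I'll take close crops to get corners.

Run:
```python
from h import *
a=cv2.imread("pics/top0.png");b=cv2.imread("pics/scene0.png")
z=lambda im,r0,c0,h,w:cv2.resize(im[r0:r0+h,c0:c0+w],None,fx=4,fy=4,interpolation=cv2.INTER_CUBIC)
o=np.vstack([np.hstack([z(a,170,412,75,100),z(a,180,117,75,100)]),np.hstack([z(b,80,205,75,100),z(a,225,247,75,100)])])
cv2.imwrite("pics/crops.png",o)
np.set_printoptions(precision=1,suppress=True)
def reg(c,l,px):
    S=[s for s in r.silhouettes(c,l) if np.hypot(*(np.array(s["position"])-px))<15]
    return S[0] if S else None
ps=reg("scene","clothespin",(258,309));pt=reg("top","clothespin",(158,276))
def axis(s):
    p=np.argwhere(s["region"]).astype(float);m=p.mean(0);w,v=np.linalg.eigh(np.cov((p-m).T));return m,v[:,1],np.ptp((p-m)@v[:,1])
out=[]
for c,s in(("scene",ps),("top",pt)):
    m,v,L=axis(s);A=atz(c,m-v*L/2,6);B=atz(c,m+v*L/2,6);d=B-A
    print(c,m,"ends",A,B,"yaw",np.arctan2(d[1],d[0]),np.linalg.norm(d));out.append(ray(c,m))
print("pin tri",tri(*out))
bs=reg("scene","bead",(207,394));m=axis(bs)[0]
# top: bead vs dark table, local contrast
im=r.grab_frame("top")[225:270,255:290].astype(float)
bt=reg("top","bead",(247,272));print("top bead det",bt and bt["position"])
mt=axis(bt)[0] if bt else np.array([247,272.])
print("bead tri",m,tri(ray("scene",m),ray("top",mt)), atz("scene",m,17),atz("top",mt,25))
```

```text
scene [257.3 311.5] ends [681.4 103.3   6. ] [599.5  96.6   6. ] yaw -3.06079743109961 82.23362773425787
top [157.7 276.7] ends [603.3  97.9   6. ] [682.1 104.8   6. ] yaw 0.08803377543234225 79.15072779733185
pin tri (array([641.9, 101.1,   8.1]), np.float64(0.029696387283106283))
top bead det [247.8, 272.5]
bead tri [207.4 393.9] (array([425.9, 110.4,  18.4]), np.float64(3.1306903273109747)) [426.2 108.6  17. ] [424.6 110.8  25. ]
```

View pics/crops.png

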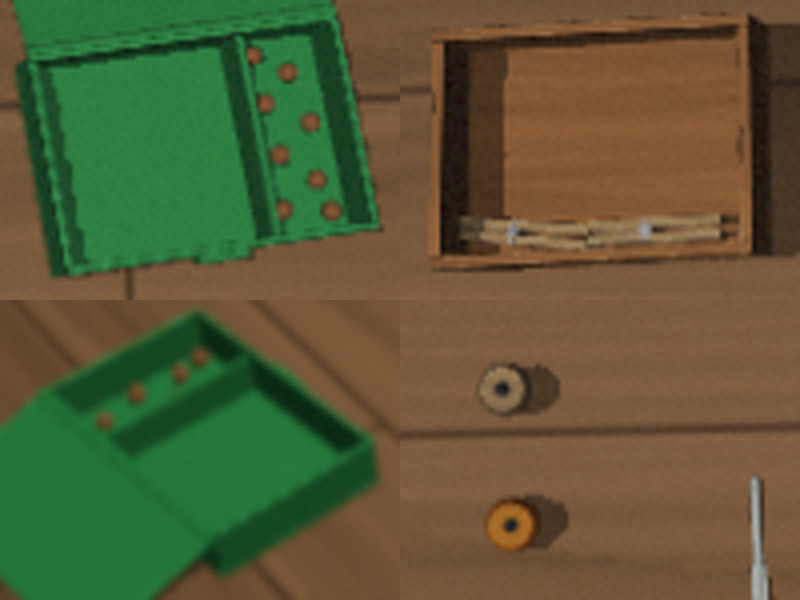

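The crops show the bay rim corners in the top image at (col,row) (418,186) and (427,238), with the divider from (472,180) to (481,229). The box rim corners are near (125,189), (204.5,184), (205,242.5) and (125,246), and the pale bead is at (272,247). I'll triangulate these.

Run:
```python
from h import *
np.set_printoptions(precision=1,suppress=True)
tb=[(242.5,205),(246.2,125),(188.8,125.2),(184.2,204.5)];sb=[(258,445),(325,522),(376,474),(295,393)]
P=[tri(ray("top",a),ray("scene",b))[0] for a,b in zip(tb,sb)];Q=[atz("top",a,45) for a in tb]
print("box tri",np.array(P),np.mean(P,0));print(np.array(Q),np.mean(Q,0))
print("baycorner tri",tri(ray("top",(238,427)),ray("scene",(115,298.7))))
R=[atz("top",p,z) for p,z in(((186.2,418.2),38),((238,427),38),((180,472),32),((228.7,480.7),32))]
print(np.array(R),np.mean(R,0))
print(r.sense()["tcp_rot"],r.sense()["eef_pos"],r.pinch_z)
from scipy.spatial.transform import Rotation as Ro
M=Ro.from_euler("xyz",r.sense()["tcp_rot"]).as_matrix();print(M)
```

```text
box tri [[437.1 267.8  29.7]
 [432.9 447.2  45.7]
 [566.  455.5  45.3]
 [574.2 269.6  34.9]] [502.6 360.   38.9]
[[437.3 262.5  45. ]
 [431.3 449.9  45. ]
 [565.7 456.1  45. ]
 [572.5 266.5  45. ]] [501.7 358.8  45. ]
baycorner tri (array([ 438.4, -246.3,   40.6]), np.float64(2.7217511267011143))
[[ 559.1 -232.6   38. ]
 [ 437.5 -246.1   38. ]
 [ 572.8 -365.4   32. ]
 [ 456.2 -377.1   32. ]] [ 506.4 -305.3   35. ]
[-3.1 -0.   0.3] [ 164.8 -602.9  231.3] 18.700000000000003
[[ 1.   0.3 -0. ]
 [ 0.3 -1.   0. ]
 [ 0.  -0.  -1. ]]
```

Call:
carry_out(series=[[0.0567,0,0,0,0,0,-0.3],[0,0,0.0567,0.86,-0.74,0,-0.3],[0,0,0.0567,0.86,-0.74,0,-0.3],[0,0,0.0567,0.86,-0.74,0,-0.3],[0,0,0.0567,0.86,-0.74,0,-0.3],[0,0,0.0567,0.86,-0.74,0,-0.3],[0,0,0.0567,0.86,-0.74,0,-0.3],[0,0,0.0567,0.86,-0.74,0,-0.3]], force=40)

```text
clock: 1.75
eef_pos: [323.4, -368.2, 231.5]
tcp_rot: [3.141, -0.0, 0.089]
contact_force: [-0.1, 0.2, 0.4]
opening: 0.649
grasp_force: 0.0
```

The first row carried a small accidental x tilt. It happened in free space and later rows undid it. I'll have a helper work out the remaining rows.

```bash
cat > row.py <<'E'
import sys
from h import *
from scipy.spatial.transform import Rotation as Ro
# target x y z yaw
s=r.sense();R0=Ro.from_euler("xyz",s["tcp_rot"])
def row(p,yaw,p0,R0):
    d=R0.inv().apply(np.array(p)-p0)/250;t=(R0.inv()*Ro.from_euler("xyz",[np.pi,0,yaw])).as_rotvec()/np.pi
    return np.round(np.r_[t,d],4).tolist()
if __name__=="__main__":
    a=list(map(float,sys.argv[1:]))
    for i in range(0,len(a),4): print(a[i:i+4],row(a[i:i+3],a[i+3],s["eef_pos"],R0))
    print(s["eef_pos"],s["tcp_rot"],s["opening"])
E
python3 row.py 642 101 120 0.087
```

```text
[642.0, 101.0, 120.0, 0.087] [0.0002, -0.0, 0.0007, 1.4366, -1.7562, 0.4448]
[ 323.36394388 -368.22413504  231.46885425] [ 3.14095011e+00 -3.61955198e-05  8.91906124e-02] 0.6489778541916286
```

Call:
carry_out(series=[[0,0,0,0.72,-0.88,0,-0.3],[0,0,0,0.72,-0.88,0,-0.3],[0,0,0,0.72,-0.88,0,-0.3],[0,0,0,0.72,-0.88,0,-0.3],[0,0,0,0.72,-0.88,0,-0.3],[0,0,0,0.72,-0.88,0,-0.3],[0,0,0,0.72,-0.88,0,-0.3]])

```text
clock: 2.62
eef_pos: [482.8, -133.8, 231.1]
tcp_rot: [3.141, 0.001, 0.088]
contact_force: [-0.4, 0.5, 1.0]
opening: 0.646
grasp_force: 0.0
```

Call:
carry_out(series=[[0,0,0,0.717,-0.876,0.44,-0.3],[0,0,0,0.717,-0.876,0.44,-0.3],[0,0,0,0.717,-0.876,0.44,-0.3],[0,0,0,0.717,-0.876,0.44,-0.3],[0,0,0,0.717,-0.876,0.44,-0.3],[0,0,0,0.717,-0.876,0.44,-0.3],[0,0,0,0.717,-0.876,0.44,-0.3],[0,0,0,0.717,-0.876,0.44,-0.3]])

```text
clock: 3.62
eef_pos: [642.2, 99.5, 121.9]
tcp_rot: [3.141, -0.0, 0.087]
contact_force: [-1.0, 0.8, -0.8]
opening: 0.647
grasp_force: 0.0
```

```bash
python3 row.py 642 101 2 0.087 642 101 30 0.087
python3 - <<'E'
from h import *
for c,(a,b) in(("scene",(190,240)),("top",(100,210))):
    im=r.grab_frame(c);cv2.imwrite(f"pics/{c}1.png",cv2.resize(im[a:a+100,b:b+130,::-1],None,fx=5,fy=5))
a,b=[cv2.imread(f"pics/{c}1.png") for c in("scene","top")]
cv2.imwrite("pics/pair1.png",cv2.resize(np.hstack([a,b]),(800,308)))
E
```

```text
[642.0, 101.0, 2.0, 0.087] [0.0001, -0.0001, -0.0001, -0.0004, -0.0062, 0.4797]
[642.0, 101.0, 30.0, 0.087] [0.0001, -0.0001, -0.0001, -0.0004, -0.0062, 0.3677]
[642.18796181  99.47624947 121.93445809] [ 3.14139127e+00 -3.66399155e-04  8.67149527e-02] 0.6470671889287695
```

View pics/pair1.png

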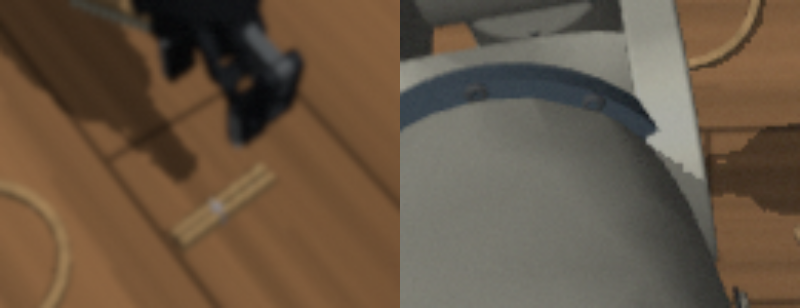

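The scene view shows the gripper above the pin, fingers either side of its line, and the pin untouched at about crop (215,208). The arm hides the top view. I'll descend, close and lift.

Call:
carry_out(series=[[0,0,0,0,-0.006,0.24,-0.3],[0,0,0,0,-0.006,0.4,-0.3],[0,0,0,0,-0.006,0.478,-0.3],[0,0,0,0,-0.006,0.478,-0.3],[0,0,0,0,-0.006,0.478,1],[0,0,0,0,-0.006,0.478,1],[0,0,0,0,-0.006,0.478,1],[0,0,0,0,-0.006,0.478,1]], force=40)

```text
clock: 4.72
eef_pos: [643.4, 103.0, 3.5]
tcp_rot: [-3.141, -0.003, 0.089]
contact_force: [0.4, -0.5, 6.0]
opening: 0.15
grasp_force: 39.5
```

Call:
carry_out(series=[[0,0,0,0,0,0,1],[0,0,0,0,0,0,1],[0,0,0,0,0,-0.2,1],[0,0,0,0,0,-0.4,1],[0,0,0,0,0,-0.5,1],[0,0,0,0,0,-0.5,1]])

```text
clock: 5.48
eef_pos: [644.0, 103.1, 130.0]
tcp_rot: [-3.141, -0.006, 0.089]
contact_force: [0.2, 0.3, 0.3]
opening: 0.146
grasp_force: 39.2
```

```bash
python3 row.py 515 361 127 1.6
```

```text
[515.0, 361.0, 127.0, 1.6] [0.0012, -0.0015, -0.4811, -0.4226, -1.0731, 0.0101]
[644.00101669 103.14378913 130.00647308] [-3.14120593 -0.00550687  0.08872097] 0.14576794739456234
```

Holding (12 mm opening). I'll go over the box and turn the pin along its long side.

Call:
carry_out(series=[[0,0,-0.48,-0.42,-1,0,1],[0,0,-0.48,-0.42,-1,0,1],[0,0,-0.48,-0.42,-1,0,1],[0,0,-0.48,-0.42,-1,0,1],[0,0,-0.48,-0.42,-1,0,1],[0,0,-0.48,-0.42,-1,0,1],[0,0,-0.48,-0.42,-1,0,1],[0,0,-0.48,-0.42,-1,0,1]])

```text
clock: 6.48
eef_pos: [514.7, 342.3, 125.5]
tcp_rot: [-3.14, 0.001, 1.595]
contact_force: [0.8, 0.3, -0.1]
opening: 0.153
grasp_force: 39.2
```

Call:
carry_out(series=[[0,0,0,0.06,0,0,1],[0,0,0,0.06,0,0,1],[0,0,0,0.06,0,0,1],[0,0,0,0.06,0,0,1]])

```text
clock: 6.98
eef_pos: [515.1, 357.4, 126.6]
tcp_rot: [-3.141, 0.0, 1.587]
contact_force: [-0.4, 0.3, -1.3]
opening: 0.151
grasp_force: 39.2
```

```bash
python3 row.py 515 361 11 1.6
python3 - <<'E'
from h import *
im=r.grab_frame("scene");cv2.imwrite("pics/scene2.png",cv2.resize(im[200:400,340:580,::-1],None,fx=3,fy=3))
E
```

```text
[515.0, 361.0, 11.0, 1.6] [-0.0001, 0.0001, -0.004, 0.0146, -0.0003, 0.4626]
[515.14762477 357.38503207 126.64959674] [-3.14137960e+00  2.20747951e-04  1.58739220e+00] 0.1512450592229005
```

View pics/scene2.png

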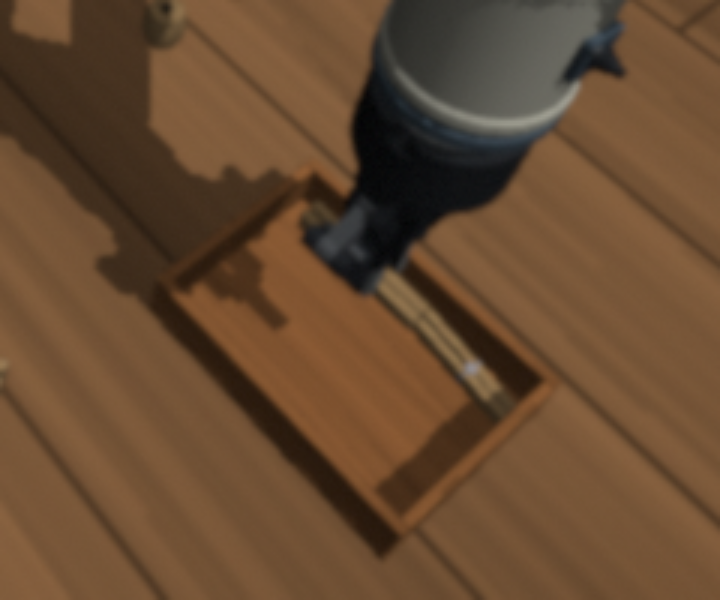

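The gripper is over the box, with the fingers at crop (350,260) and the box's two pins along the far wall. I'll lower, release and rise.

Call:
carry_out(series=[[0,0,0,0.01,0,0.2,1],[0,0,0,0.01,0,0.36,1],[0,0,0,0.01,0,0.44,1],[0,0,0,0.01,0,0.46,1],[0,0,0,0.01,0,0.46,1],[0,0,0,0.01,0,0.46,0.4],[0,0,0,0.01,0,0.46,0.1],[0,0,0,0.01,0,0.46,0.1]])

```text
clock: 8.02
eef_pos: [515.5, 360.2, 12.4]
tcp_rot: [3.141, -0.001, 1.589]
contact_force: [-0.1, -0.0, 0.5]
opening: 0.451
grasp_force: 0.0
```

Call:
carry_out(series=[[0,0,0,0,0,0,0.1],[0,0,0,0,0,-0.15,0.1],[0,0,0,0,0,-0.4,0.1],[0,0,0,0,0,-0.5,-0.4],[0,0,0,0,0,-0.5,-0.4]])

```text
clock: 8.65
eef_pos: [516.4, 360.9, 139.3]
tcp_rot: [3.138, -0.003, 1.589]
contact_force: [0.2, 0.2, -0.3]
opening: 0.697
grasp_force: 0.0
```

```bash
python3 row.py 425.5 110 110 0.1
```

```text
[425.5, 110.0, 110.0, 0.1] [0.0004, -0.0015, 0.4739, -0.9973, -0.3821, 0.1132]
[516.43680538 360.92515537 139.28731677] [ 3.13783197e+00 -2.54061477e-03  1.58868303e+00] 0.6969526982747942
```

Call:
carry_out(series=[[0,0,0.474,-0.997,-0.38,0.11,-0.4],[0,0,0.474,-0.997,-0.38,0.11,-0.4],[0,0,0.474,-0.997,-0.38,0.11,-0.4],[0,0,0.474,-0.997,-0.38,0.11,-0.4],[0,0,0.474,-0.997,-0.38,0.11,-0.4],[0,0,0.474,-0.997,-0.38,0.11,-0.4],[0,0,0.474,-0.997,-0.38,0.11,-0.4],[0,0,0.474,-0.997,-0.38,0.11,-0.4]])

```text
clock: 9.65
eef_pos: [423.6, 108.7, 108.1]
tcp_rot: [3.141, 0.002, 0.093]
contact_force: [-0.3, -0.8, -0.5]
opening: 0.702
grasp_force: 0.0
```

Call:
carry_out(series=[[0,0,0.02,0,0,0,-0.4],[0,0,0.02,0,0,0,-0.4]])

```text
clock: 9.9
eef_pos: [423.8, 108.9, 108.3]
tcp_rot: [3.141, 0.002, 0.037]
contact_force: [-0.3, -1.2, 0.2]
opening: 0.701
grasp_force: 0.0
```

```bash
python3 row.py 425.5 110 1.5 0.1
python3 - <<'E'
from h import *
im=r.grab_frame("scene");cv2.imwrite("pics/scene3.png",cv2.resize(im[120:400,310:560,::-1],None,fx=2.1,fy=2.1))
E
```

```text
[425.5, 110.0, 1.5, 0.1] [0.0001, 0.0006, -0.02, 0.0079, -0.0043, 0.4271]
[423.78012444 108.91279839 108.28295219] [3.14118585e+00 1.92383042e-03 3.72715908e-02] 0.7008287058070758
```

View pics/scene3.png

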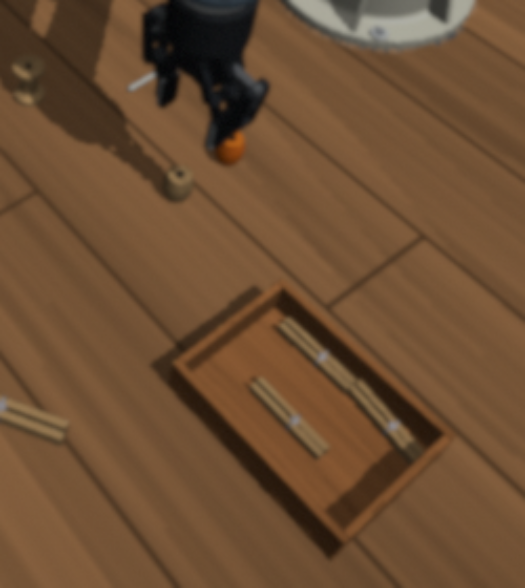

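The pin lies flat inside the box at crop (288,415). The pale bead is untouched at (177,183), and the orange one is behind the gripper. I'll descend on the pale bead.

Call:
carry_out(series=[[0,0,0,0.008,-0.004,0.15,-0.4],[0,0,0,0.008,-0.004,0.3,-0.4],[0,0,0,0.008,-0.004,0.4,-0.4],[0,0,0,0.008,-0.004,0.425,-0.4],[0,0,0,0.008,-0.004,0.425,1],[0,0,0,0.008,-0.004,0.425,1],[0,0,0,0.008,-0.004,0.425,1],[0,0,0,0.008,-0.004,0.425,1]])

```text
clock: 10.95
eef_pos: [427.4, 110.4, 3.9]
tcp_rot: [-3.141, -0.002, 0.037]
contact_force: [-0.7, 0.7, 7.8]
opening: 0.353
grasp_force: 40.1
```

Call:
carry_out(series=[[0,0,0,0,0,0,1],[0,0,0,0,0,-0.15,1],[0,0,0,0,0,-0.35,1],[0,0,0,0,0,-0.45,1],[0,0,0,0,0,-0.45,1]])

```text
clock: 11.58
eef_pos: [428.1, 110.6, 117.6]
tcp_rot: [-3.141, -0.005, 0.037]
contact_force: [-0.5, 0.7, -0.3]
opening: 0.351
grasp_force: 40.0
```

```bash
python3 row.py 507 -303 115 0.1
```

```text
[507.0, -303.0, 115.0, 0.1] [-0.0003, -0.0015, -0.0201, 0.2542, 1.6649, 0.01]
[428.14097621 110.60609278 117.61310777] [-3.14058149 -0.00474666  0.03684525] 0.35088284870209074
```

Call:
carry_out(series=[[0,0,-0.02,0.127,0.83,0,1],[0,0,-0.02,0.127,0.83,0,1],[0,0,-0.02,0.127,0.83,0,1],[0,0,-0.02,0.127,0.83,0,1],[0,0,-0.02,0.127,0.83,0,1],[0,0,-0.02,0.127,0.83,0,1]])

```text
clock: 12.32
eef_pos: [465.1, -95.3, 114.8]
tcp_rot: [-3.141, 0.002, 0.099]
contact_force: [-1.0, 0.4, 0.0]
opening: 0.351
grasp_force: 40.0
```

```bash
python3 row.py 507 -303 115 0.1
```

```text
[507.0, -303.0, 115.0, 0.1] [-0.0002, 0.0005, -0.0002, 0.0842, 0.8434, -0.0017]
[465.13678562 -95.27149654 114.75382983] [-3.14084368e+00  1.53696397e-03  9.94093957e-02] 0.3514303072787122
```

Call:
carry_out(series=[[0,0,0,0.084,0.843,0,1],[0,0,0,0.084,0.843,0,1],[0,0,0,0.084,0.843,0,1],[0,0,0,0.084,0.843,0,1],[0,0,0,0.084,0.843,0,1],[0,0,0,0.084,0.843,0,1]])

```text
clock: 13.08
eef_pos: [507.3, -301.5, 115.1]
tcp_rot: [-3.14, 0.001, 0.101]
contact_force: [-0.8, -0.0, 0.1]
opening: 0.347
grasp_force: 40.0
```

```bash
python3 row.py 507 -303 8 0.1
python3 - <<'E'
from h import *
im=r.grab_frame("scene");cv2.imwrite("pics/scene4.png",cv2.resize(im[50:200,180:340,::-1],None,fx=4,fy=4))
E
```

```text
[507.0, -303.0, 8.0, 0.1] [-0.0004, 0.0004, 0.0002, -0.0013, 0.0065, 0.4284]
[ 507.29386142 -301.49126378  115.09240395] [-3.14020220e+00  1.20019078e-03  1.00670642e-01] 0.34700603494817106
```

View pics/scene4.png

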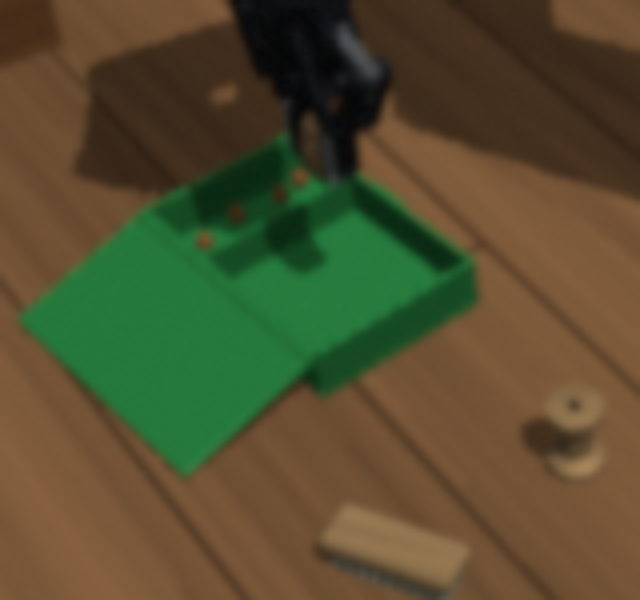

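The bead is held at crop (318,150) above the wide bay, offset in the image as its height would suggest. I'll lower it and release gently.

Call:
carry_out(series=[[0,0,0,0,0.006,0.15,1],[0,0,0,0,0.006,0.3,1],[0,0,0,0,0.006,0.39,1],[0,0,0,0,0.006,0.424,1],[0,0,0,0,0.006,0.424,1],[0,0,0,0,0.006,0.424,0.2],[0,0,0,0,0.006,0.424,-0.2],[0,0,0,0,0.006,0.424,-0.2]])

```text
clock: 14.12
eef_pos: [508.2, -305.3, 10.1]
tcp_rot: [3.141, -0.001, 0.1]
contact_force: [-0.1, 0.1, -0.3]
opening: 0.6
grasp_force: 0.0
```

Call:
carry_out(series=[[0,0,0,0,0,0,-0.2],[0,0,0,0,0,-0.1,-0.2],[0,0,0,0,0,-0.3,-0.2],[0,0,0,0,0,-0.55,-0.2],[0,0,0,0,0,-0.75,-0.2],[0,0,0,-0.4,0.6,-0.8,-0.2],[0,0,0,-0.6,0.8,-0.8,-0.2],[0,0,0,-0.6,0.8,-0.8,-0.2]])

```text
clock: 15.12
eef_pos: [411.1, -467.2, 207.3]
tcp_rot: [3.141, -0.0, 0.1]
contact_force: [0.7, -1.0, 0.7]
opening: 0.599
grasp_force: 0.0
```

Run:
```python
from h import *
a=r.grab_frame("scene")[50:400,150:550,::-1];b=r.grab_frame("top")[120:295,110:510,::-1]
cv2.imwrite("pics/end.png",cv2.resize(np.vstack([a,b]),(457,600)) if 0 else np.hstack([a,cv2.copyMakeBorder(b,0,175,0,0,cv2.BORDER_CONSTANT)]))
```

```text
(no output)
```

View pics/end.png

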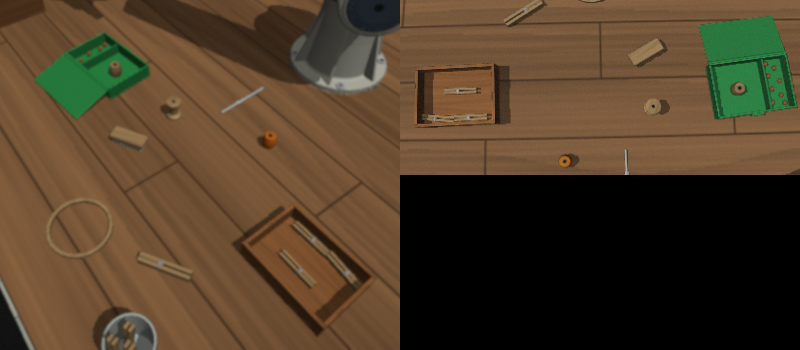

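The bead stands upright in the wide bay, at (115,68) in the scene view and (739,88) in the top view. The pin lies flat in the box at (297,267) and (462,91). Nothing else has moved, so I'm handing in.

```bash
python3 -c "
from rig import r
print(r.sign_off())"
```

```text
the job is handed in; nothing more can be done
None
```

The clothespin is lying in the wooden box and the bead is standing in the wide, empty organizer compartment, both let go and clear of the gripper; I handed the job in at about 15 s.

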